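# Measure a shoe tree on the shoe-size gauge

### The job

Measure the wooden shoe tree that is standing on the shoe-size gauge: bring in the orange toe slider and the blue width slider until the tree sits straight, fully home against the heel stop and the side fence, with both sliders resting snugly against it, so that its size can be read. Leave the sliders there, and leave the other shoe tree on the mat and the rest of the things alone.

Things in the scene. Friction and masses are not known exactly. Their poses are not given: they have to be found in the camera images.
- gauge: shoe-size gauge, fixed on the cabinet top: aluminium plate 170 x 415 mm, 10 mm thick, black heel stop (45 mm tall; inner face at y = -175 mm), black side fence (25 mm tall; inner face at x = +55 mm), orange toe slider, blue width slider. Axes: y along it from heel to toe, x across it towards the side fence, z up. Origin on the underside; toe slider runs on x = 0, width slider on y = -15 mm.
- toe_slider (a joint): travel of the orange toe slider in m, 0 fully open (its face 350 mm from the heel stop), growing as it moves along the gauge's -y towards the heel stop, to 0.130 at its end stop (face 220 mm from the heel stop). It moves stiffly (about 2 N of rubbing; shoving the tree along with it takes up to about 12 N before it is home) and stays where it is left.
- toe_tab (a point): the toe slider's upright finger tab, at the height to pinch it: 68 mm above the plate (78 mm above the cabinet top). The tab is 30 mm wide (gauge x), 12 mm thick (gauge y) and ends 18 mm above this point; it is free to be pinched either way from 42 mm above the plate upward. Axes as the gauge's.
- toe_face (a point): middle of the toe slider's flat front face, which looks to the gauge's -y (to the heel stop), 15 mm above the plate; the push plate is 100 mm wide, 42 mm tall, 8 mm thick; the finger tab's centre is 14 mm behind this face. Axes as the gauge's.
- width_slider (a joint): travel of the blue width slider in m, 0 fully open (its face 143 mm from the side fence), growing as it moves along the gauge's +x towards the side fence, to 0.075 at its end stop. It moves stiffly (about 2 N of rubbing; shoving the tree along with it takes up to about 12 N before it is home) and stays where it is left.
- width_tab (a point): the width slider's upright finger tab, at the height to pinch it: 68 mm above the plate (78 mm above the cabinet top). The tab is 12 mm thick (gauge x), 30 mm wide (gauge y) and ends 18 mm above this point; free to be pinched either way from 42 mm above the plate upward. Axes as the gauge's.
- width_face (a point): middle of the width slider's flat front face, which looks to the gauge's +x (to the side fence), 15 mm above the plate; the push plate is 70 mm long, 28 mm tall, 8 mm thick; the tab's centre is 14 mm behind this face. Axes as the gauge's.
- pale_tree_mid (a point): pale wooden shoe tree (wooden forepart, heel block with brass knob, rigidly joined by two steel tubes), 250 mm long, 92 mm wide at the ball, 62 mm high at the instep, knob top 76 mm up; stands on its flat sole (about 0.35 kg), either on the gauge's plate or on the rubber mat (10 mm thick) beside it. Point: its middle, 30 mm above the sole; y from heel to toe, x to its straight inner side, which goes to the side fence.
- pale_tree_heel (a point): rearmost point of the pale wooden tree's heel block, which belongs against the heel stop
- pale_tree_toe (a point): foremost point of the pale wooden tree's toe, 250 mm from the heel; here the wood is about 20 mm high
- pale_tree_medial (a point): widest point of the pale wooden tree's inner side (at the ball), which belongs against the side fence
- pale_tree_lateral (a point): widest point of the pale wooden tree's outer side (at the ball), 92 mm across from the inner side; the width slider comes against it
- dark_tree_mid (a point): dark wooden shoe tree (wooden forepart, heel block with steel knob, rigidly joined by two steel tubes), 225 mm long, 84 mm wide at the ball, 56 mm high at the instep, knob top 72 mm up; stands on its flat sole (about 0.35 kg), either on the gauge's plate or on the rubber mat (10 mm thick) beside it. Point: its middle, 30 mm above the sole; y from heel to toe, x to its straight inner side, which goes to the side fence.
- dark_tree_heel (a point): rearmost point of the dark wooden tree's heel block, which belongs against the heel stop
- dark_tree_toe (a point): foremost point of the dark wooden tree's toe, 225 mm from the heel; here the wood is about 20 mm high
- dark_tree_medial (a point): widest point of the dark wooden tree's inner side (at the ball), which belongs against the side fence
- dark_tree_lateral (a point): widest point of the dark wooden tree's outer side (at the ball), 84 mm across from the inner side; the width slider comes against it
- key_bowl: brushed steel bowl with keys in it, 144 mm across, 48 mm high, loose on the cabinet top, to be left alone; origin at the centre of its underside
- shoe_horn: flat wooden shoe horn, 238 mm long, 36 mm wide, lying flat, loose on the cabinet top, to be left alone; origin at the centre of its underside
- shoe_brush: black plastic shoe brush, 160 x 52 x 42 mm, loose on the cabinet top, to be left alone; origin at the centre of its underside
- doorstop: small grey silicone wedge, 110 x 40 x 30 mm, loose on the cabinet top, to be left alone; origin at the centre of its underside
- polish_tin: round polish tin with a red lid, 76 mm across, 24 mm high, loose on the cabinet top, to be left alone; origin at the centre of its underside
Mind the look-alikes: they are no part of the job. Leave any red look-alike of the part that bears dark_tree_mid alone.

How it is judged:
At the end, for the whole second after the job is handed in: The tree on the gauge stands flat and straight (within 0.1 rad), heel within 4 mm of the heel stop, inner side at the ball within 4 mm of the side fence, toe slider within 4 mm of its toe, width slider within 4 mm of its outer side, both sliders at rest (((y of pale_tree_heel in the frame of gauge between -0.179 and -0.171 m and x of pale_tree_medial in the frame of gauge above 0.051 m and y of pale_tree_toe in the frame of toe_face above -0.004 m and x of pale_tree_lateral in the frame of width_face below 0.004 m and angle between the y axis of pale_tree_mid and the y axis of gauge, either way round below 0.1 rad and angle between pale_tree_mid's own z axis and vertical below 0.06 rad) or (y of dark_tree_heel in the frame of gauge between -0.179 and -0.171 m and x of dark_tree_medial in the frame of gauge above 0.051 m and y of dark_tree_toe in the frame of toe_face above -0.004 m and x of dark_tree_lateral in the frame of width_face below 0.004 m and angle between the y axis of dark_tree_mid and the y axis of gauge, either way round below 0.1 rad and angle between dark_tree_mid's own z axis and vertical below 0.06 rad)) and velocity of joint toe_slider between -0.005 and 0.005 m/s and velocity of joint width_slider between -0.005 and 0.005 m/s); the robot touches nothing.
It fails at once if a shoe tree is tipped by more than 0.35 rad (angle between any of pale_tree_mid, dark_tree_mid's own z axis and vertical above 0.35 rad).
It fails at once if the shoe tree standing on the mat is moved by more than 25 mm ((x of pale_tree_mid in the frame of gauge above 0.1 m and distance of pale_tree_mid from where it was at the start of the episode above 0.025 m) or (x of dark_tree_mid in the frame of gauge above 0.1 m and distance of dark_tree_mid from where it was at the start of the episode above 0.025 m)).
It fails at once if one of the other things (bowl, shoe horn, brush, doorstop, polish tin) is moved by more than 30 mm (distance of any of key_bowl, shoe_horn, shoe_brush, doorstop, polish_tin from where it was at the start of the episode above 0.03 m).
It also fails if it takes over 58 s, if anything falls off the work surface, if the arm or the gripper's body presses on something with over 40 N, if the wrist force passes 120 N, or if a joint passes its speed limit or range.

### The arm

A 6-joint arm with a two-finger parallel gripper is mounted at the origin on the work surface. World frame = base frame: x ahead of the robot, y to its left, z up, the work surface at z = 0. Lengths are in m, angles in rad, forces in N, time in s.
With the tool pointing down it reaches from about 0.375 to 0.975 m from the base axis. Payload 3.8 kg.
Tool frame: the origin (TCP) lies midway between the tips of the shut fingers; the grasp point (between the pads) lies 19 mm behind it; z points along the fingers, y is the direction in which the jaws open and shut (so a half turn about z gives the same grasp; the last joint's range is limited). The gripper opens to 85 mm and grips with 20 to 120 N. Pads are 22 mm wide; open, the fingers measure 114 mm over their backs; the gripper's body (76 mm by 85 mm) begins 54 mm behind the grasp point. The pads swing forward as they close: fully open they stand 13 mm farther back than shut.
Start: joints at [-1.346, 0.264, 1.604, -0, 1.274, -0.037], TCP at [0.175, -0.652, 0.231] pointing down, gripper open.
Joint ranges: [-2.63, 2.63], [-0.94, 2.18], [0.31, 2.57], [-1.31, 4.45], [0, 2.66], [-2.55, 2.55]. Speed limits (rad/s): [2.57, 2.57, 3.14, 3.14, 3.14, 3.14].

### API

Orientations are given as a rotation vector (axis times angle).
In Python, from workcell import bot gives the robot as it stands. The module is installed in compiled form; this text tells all that it offers.
- The arm moves only by the tool play_rows, never from a script. Its argument "series" is a list of rows, each an object with "translation": the shift along the tool's x, y, z in m, a list of three; "spin": the turn about the tool's z in units of 5 degrees (1.0 is 5 degrees). In form: [{"translation": [dx, dy, dz], "spin": spin}, ...]. A call has 1 to 5 rows; each row shifts and turns the commanded pose from where the row before left it, along the tool's axes as they then stand; what a row does not reach is not made up. A row lasts 1/10 s, in which the tool goes at most 50 mm and 8.59 degrees, less where a joint would pass 70% of its speed; a pose out of reach is approached as far as the arm can. A call is refused whole if a number of a shift passes 0.05 or a number of a turn 1, either way. A call with a gripper value outside its range is refused whole. "jaw" is the gripper's target within -1 to 1 (fully open at 1, half-way at 0, shut at -1), set as the call begins (left out, the last holds). The fingers move at their own pace and stop on an object; "force" is the grip in N (left out, the last holds). Time passes only in rows, so rows that do not move let the fingers close. It gives the time, the measured TCP pose, the force and the opening at its end, in the units of the state.
- bot.read_state(): the state, without advancing time (a new reading comes with each control period).
- bot.read_camera(name): name is "scene" or "side" or "wrist"; returns the picture (480x640x3 uint8, blue, green, red); there is no depth.
- bot.get_calibration(name): a dict with "fov_y" (degrees; the focal length in pixels is half the picture's height over the tangent of half this angle, whatever the lens; pixels are square), "cx", "cy" (the principal point, pixels), "R" (3x3) and "t" (3): a world point X has camera coordinates R X + t. Camera axes: x right, y down, z forward; pixel columns grow to the right and rows downward; lengths in m; the calibration is good to about 2 mm. A picture is of the moment at which its call begins: read the wrist's pose just before it. get_calibration takes no time and is no camera call; for the wrist camera it gives the pose at the moment of the call.
- bot.finish_job(): hands the job in, once; it reports no verdict.
The state is a dict: "time": time; "q": joint angles; "joint_vel": joint speeds; "joint_torque": joint torques, N m; "tool_pos": TCP position; "tcp_rot": TCP orientation; "wrist_force": force on the tool from outside, world axes, zero at the start; "torque": the same for the moment, N m; "width": opening from 0.0 (shut) to 1.0 (fully open).
Only numpy, scipy, OpenCV 4.12 (cv2) and the standard library are available. Lean on these libraries where they do the work, as an engineer would, in place of code of your own. Each camera call takes 0.05 s, during which the arm holds its last target. There are 200 camera calls.

## Working session

There is one attempt and no reset: what is moved stays moved. The work goes in short steps, Python scripts to look and compute and a tool call to move; the robot and the scene stay as the last step left them, time stands still between calls to the robot, and variables do not carry over. Pictures are saved under pics/ and viewed, about 8 in all and at most 12, crops included, and the job is handed in when it is done.

Besides the shell and the picture viewer there is one more tool, called after "Request:" as a command line: name --argument value ..., lists and objects as JSON in quotes. play_rows: Moves the arm, as the interface text tells. Its arguments: {"type":"object","properties":{"series":{"type":"array","items":{"type":"object","properties":{"translation":{"type":"array","items":{"type":"number"}},"spin":{"type":"number"}}}},"jaw":{"type":"number"},"force":{"type":"number"}},"required":["series"]}

```bash
mkdir -p pics; cat > h.py <<'E'
import numpy as np, cv2
from workcell import bot
def cal(n):
    c=bot.get_calibration(n); c['f']=240/np.tan(np.radians(c['fov_y'])/2); return c
def ray(c,u,v):
    R=np.array(c['R']);t=np.array(c['t'])
    return -R.T@t, R.T@np.array([(u-c['cx'])/c['f'],(v-c['cy'])/c['f'],1])
def onz(c,u,v,z):
    o,d=ray(c,u,v); return o+d*(z-o[2])/d[2]
def proj(c,X):
    p=np.array(c['R'])@np.array(X)+np.array(c['t']); return p[:2]/p[2]*c['f']+[c['cx'],c['cy']]
E
python3 - <<'E'
from h import *
for n in ("scene","side"):
    cv2.imwrite(f"pics/{n}0.png",bot.read_camera(n)); c=cal(n); print(n,c['f'],c['cx'],c['cy'],-np.array(c['R']).T@c['t'])
print(bot.get_calibration("scene").keys(),bot.read_state())
E
```

```text
scene 564.0469575265624 321.0065042823414 244.61105314382866 [ 1.43269875 -0.60917058  1.1151733 ]
side 458.0758214800217 320.3383357663031 241.92230337714037 [1.86707854e-04 7.33960059e-01 9.78461494e-01]
dict_keys(['fov_y', 'cx', 'cy', 'R', 't']) {'time': 0.1, 'q': array([-1.34590183e+00,  2.64668279e-01,  1.60525991e+00, -1.37314390e-05,
        1.27370883e+00, -3.68911665e-02]), 'joint_vel': array([ 0.00065654, -0.00104861, -0.00273982, -0.00063877, -0.00115572,
        0.00039407]), 'joint_torque': array([ 9.98639916e-04, -5.16705215e+01, -3.68590629e+01, -5.75438833e-06,
        6.31584349e-03,  2.21569383e-05]), 'tool_pos': array([ 0.17454317, -0.65134549,  0.23008082]), 'tcp_rot': array([-3.11270116e+00, -4.09779530e-01,  3.21739472e-04]), 'wrist_force': array([ 0.52761316,  0.64380363, -0.63347426]), 'torque': array([ 0.0116153 ,  0.03736109, -0.01991454]), 'width': 0.9965302422893275}
```

View pics/scene0.png

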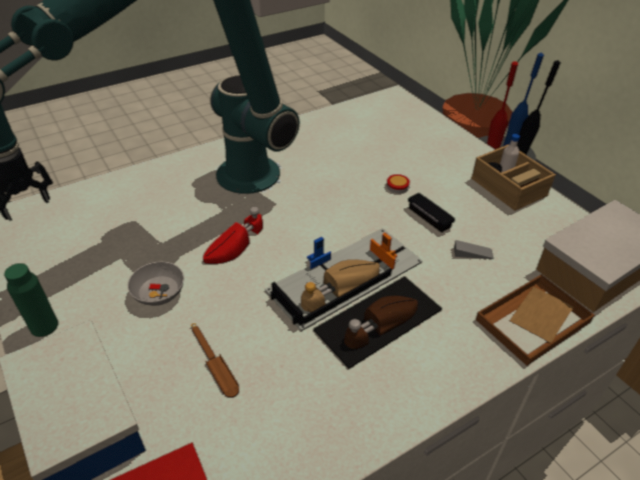

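View pics/side0.png

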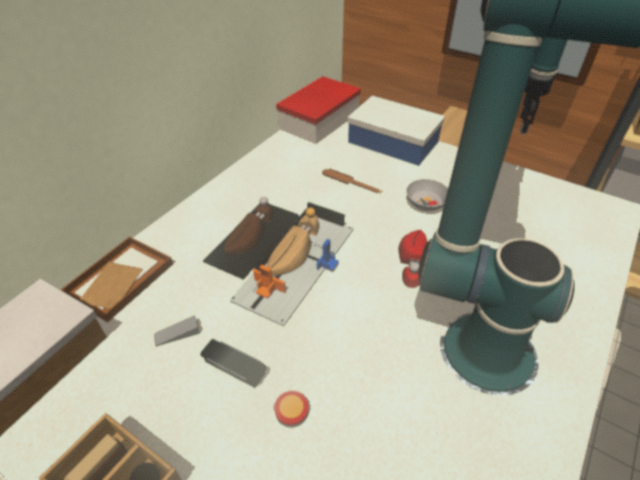

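Scene: the pale tree stands on the gauge (scene ~(345,283)), with the orange tab near (381,243) and the blue tab near (318,247). The dark tree is on the mat (380,322), and the red look-alike tree at (235,240) is left alone. Next, enlarged crops of the gauge.

```bash
python3 - <<'E'
from h import *
a=cv2.imread("pics/scene0.png")[215:345,250:450]; b=cv2.imread("pics/side0.png")[190:330,200:370]
A=cv2.resize(a,(800,520),interpolation=cv2.INTER_CUBIC)
cv2.imwrite("pics/cropA.png",A)
B=cv2.resize(b,(680,560),interpolation=cv2.INTER_CUBIC); cv2.imwrite("pics/cropB.png",B)
for n in("scene","side"):
    im=cv2.imread(f"pics/{n}0.png");hsv=cv2.cvtColor(im,cv2.COLOR_BGR2HSV)
    for nm,lo,hi in(("or",(5,200,120),(14,255,255)),("bl",(100,150,60),(125,255,255))):
        m=cv2.inRange(hsv,lo,hi);k,_,s,ce=cv2.connectedComponentsWithStats(m)
        for i in range(1,k):
            if s[i,4]>40: print(n,nm,s[i],ce[i].round(1), onz(cal(n),s[i,0]+s[i,2]/2,s[i,1]+2,.096).round(3))
E
```

```text
scene bl [512 133   8   8  43] [515.  135.9] [0.387 0.823 0.096]
scene bl [308 249  22  16 109] [316.7 256.9] [ 0.526 -0.042  0.096]
```

View pics/cropA.png

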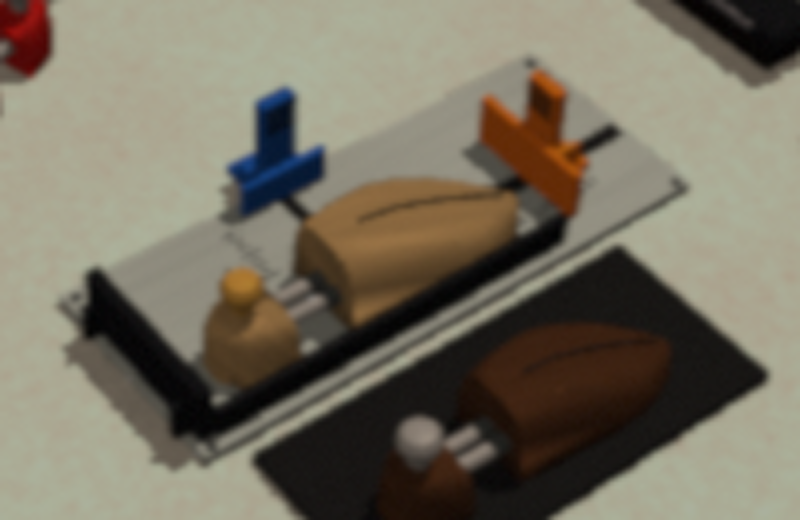

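View pics/cropB.png

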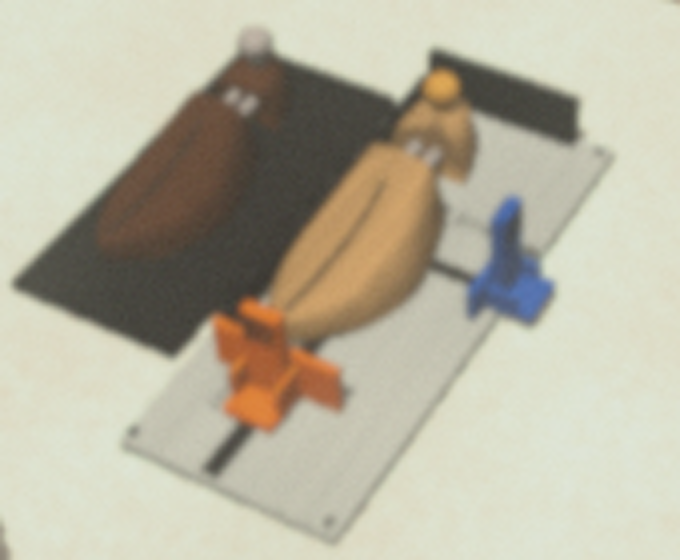

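```bash
python3 - <<'E'
from h import *
cs,cd=cal("scene"),cal("side")
S=lambda x,y:(x/4+250-.4,y/4+215-.4); D=lambda x,y:(x/4+200-.4,y/4+190-.4)
g=np.array([(-85,207.5),(85,207.5),(85,-207.5),(-85,-207.5)])/1000
P=[onz(cs,*S(*p),.01)[:2] for p in((530,60),(687,187),(205,462),(62,305))]
Q=[onz(cd,*D(*p),.01)[:2] for p in((335,541),(124,444),(613,155))]
print(np.round(P,3)); print(np.round(Q,3))
src=np.array(list(g)+[g[0],g[1],g[3]]);dst=np.array(P+Q)
a=src-src.mean(0);b=dst-dst.mean(0);th=np.arctan2((a[:,0]*b[:,1]-a[:,1]*b[:,0]).sum(),(a*b).sum())
R=np.array([[np.cos(th),-np.sin(th)],[np.sin(th),np.cos(th)]]);t=dst.mean(0)-R@src.mean(0)
print("th",np.degrees(th),"t",t,"res mm",((src@R.T+t-dst)*1000).round(1).tolist())
G=lambda X:(R.T@(X[:2]-t)).round(4)
def tri(s,d):
    o1,r1=ray(cs,*S(*s));o2,r2=ray(cd,*D(*d));r1/=np.linalg.norm(r1);r2/=np.linalg.norm(r2)
    k=np.linalg.lstsq(np.c_[r1,-r2],o2-o1,rcond=None)[0];p,q=o1+k[0]*r1,o2+k[1]*r2
    return (p+q)/2,np.linalg.norm(p-q)
for n,s,d in(("or",(548,77),(262,308)),("bl",(276,95),(511,202)),("knob",(242,290),(442,86))):
    X,e=tri(s,d);print(n,X.round(3),round(e,4),"gauge",G(X))
    for c,p in((cs,S(*s)),(cd,D(*d))):
        print("   on z .096 (.08 knob)",G(onz(c,*p,.096 if n!="knob" else .078)))
np.savez("gauge.npz",R=R,t=t,th=th)
for nm,x in(("toe",(515,205)),):print(G(onz(cs,*S(*x),.025)))
for n,p in(("toetab0",(0,.189)),("widthtab0",(-.102,-.015)),("heel",(0.009,-.175))):print(n,(R@p+t).round(4))
E
```

```text
[[ 0.468  0.214]
 [ 0.633  0.228]
 [ 0.668 -0.181]
 [ 0.506 -0.196]]
[[ 0.457  0.218]
 [ 0.622  0.233]
 [ 0.492 -0.19 ]]
th 5.214222328848544 t [0.56407362 0.01812037] res mm [[-7.3, 3.3], [-3.1, 4.3], [-0.0, 0.5], [-7.5, -0.1], [3.3, -1.2], [8.2, -0.1], [6.3, -6.7]]
or [0.565 0.146 0.099] 0.0032 gauge [0.0123 0.1278]
   on z .096 (.08 knob) [0.0112 0.1312]
   on z .096 (.08 knob) [0.0128 0.1245]
bl [ 0.483 -0.022  0.099] 0.0078 gauge [-0.0841 -0.0323]
   on z .096 (.08 knob) [-0.0834 -0.0282]
   on z .096 (.08 knob) [-0.0849 -0.0388]
knob [ 0.606 -0.12   0.076] 0.0045 gauge [ 0.0294 -0.1416]
   on z .096 (.08 knob) [ 0.0329 -0.1415]
   on z .096 (.08 knob) [ 0.0268 -0.1415]
[0.0403 0.0836]
toetab0 [0.5469 0.2063]
widthtab0 [ 0.4639 -0.0061]
heel [ 0.5889 -0.1553]
```

The two views disagree by about 10 mm, so I'll go above the gauge and look from close by with the wrist camera.

Request:
play_rows --series '[{"translation":[0,0,-0.03],"spin":1},{"translation":[0.02,-0.03,-0.03],"spin":0.96},{"translation":[0.026,-0.042,-0.006],"spin":0},{"translation":[0.026,-0.042,-0.006],"spin":0},{"translation":[0.026,-0.042,-0.006],"spin":0}]'

```text
time: 0.6
tool_pos: [0.2558, -0.4847, 0.3091]
tcp_rot: [-3.138, -0.141, -0.0]
wrist_force: [1.0, -0.2, 0.6]
width: 1.002
```

Request:
play_rows --series '[{"translation":[0.026,-0.042,-0.006],"spin":0},{"translation":[0.026,-0.042,-0.006],"spin":0},{"translation":[0.026,-0.042,-0.006],"spin":0},{"translation":[0.026,-0.042,-0.006],"spin":0},{"translation":[0.026,-0.042,-0.006],"spin":0}]'

```text
time: 1.1
tool_pos: [0.3661, -0.2635, 0.3392]
tcp_rot: [-3.138, -0.142, -0.0]
wrist_force: [0.4, 0.5, -0.6]
width: 0.999
```

Request:
play_rows --series '[{"translation":[0.026,-0.042,-0.006],"spin":0},{"translation":[0.026,-0.042,-0.006],"spin":0},{"translation":[0.026,-0.042,-0.006],"spin":0},{"translation":[0.026,-0.042,-0.006],"spin":0},{"translation":[0.026,-0.042,-0.006],"spin":0}]'

```text
time: 1.6
tool_pos: [0.4765, -0.0425, 0.3693]
tcp_rot: [3.138, 0.143, -0.0]
wrist_force: [-0.2, -0.7, -0.1]
width: 1.0
```

Request:
play_rows --series '[{"translation":[0.02,-0.03,-0.006],"spin":0},{"translation":[0,0,0],"spin":0},{"translation":[0,0,0],"spin":0}]'

```text
time: 1.9
tool_pos: [0.4934, -0.0123, 0.3747]
tcp_rot: [3.138, 0.146, -0.002]
wrist_force: [0.8, 0.8, -0.5]
width: 1.003
```

```bash
python3 - <<'E'
from h import *
s=bot.read_state(); c=cal("wrist"); cv2.imwrite("pics/w1.png",bot.read_camera("wrist"))
np.savez("w1.npz",**c); print(s['time'],s['tool_pos'],s['tcp_rot'],c['f'],c['cx'],c['cy'],ray(c,320,240))
E
```

```text
1.9 [ 0.49337967 -0.01229293  0.37473123] [ 3.13778104e+00  1.46123861e-01 -2.09898355e-03] 351.12887615862803 314.8134508620891 240.0952171222944 (array([ 0.56931434, -0.00573935,  0.51815275]), array([-0.29594385, -0.04311962, -0.95434595]))
```

View pics/w1.png

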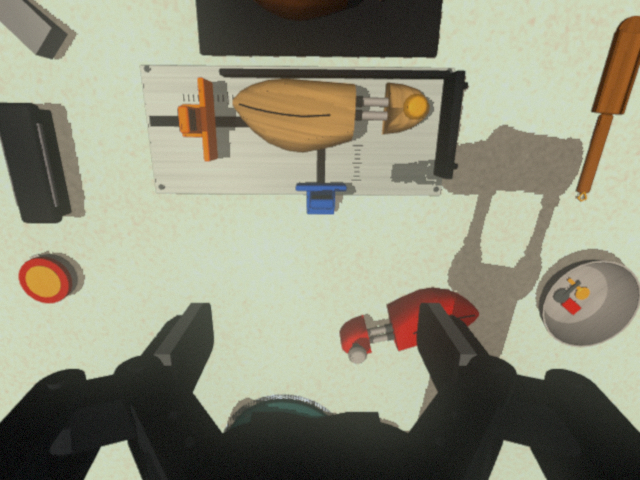

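The wrist view shows the gauge clearly. Plate corners are at (141,66), (155,194) and (441,195); the orange tab is at ~(189,121) and the blue tab at ~(321,205). The pale tree lies slightly askew near the fence.

```bash
python3 - <<'E'
from h import *
c=dict(np.load("w1.npz"))
g=np.array([(85,207.5),(-85,207.5),(-85,-207.5)])/1000
P=np.array([onz(c,*p,.01)[:2] for p in((141,66),(155,194.5),(441,195))])
print(P.round(4),np.linalg.norm(P[0]-P[1]),np.linalg.norm(P[1]-P[2]))
a=g-g.mean(0);b=P-P.mean(0);th=np.arctan2((a[:,0]*b[:,1]-a[:,1]*b[:,0]).sum(),(a*b).sum())
R=np.array([[np.cos(th),-np.sin(th)],[np.sin(th),np.cos(th)]]);t=P.mean(0)-R@g.mean(0)
print(np.degrees(th),t,((g@R.T+t-P)*1000).round(1).tolist()); np.savez("gauge.npz",R=R,t=t,th=th)
G=lambda X:(R.T@(X[:2]-t)).round(4)
hsv=cv2.cvtColor(cv2.imread("pics/w1.png"),cv2.COLOR_BGR2HSV)
for nm,lo,hi in(("or",(6,190,90),(15,255,255)),("bl",(100,120,40),(130,255,255))):
    m=cv2.inRange(hsv,lo,hi)[50:230,130:400];ys,xs=np.nonzero(m);print(nm,len(xs),xs.min()+130,xs.max()+130,ys.min()+50,ys.max()+50)
for n,p,z in(("or tab top",(190,120),.096),("bl tab top",(321,207),.096),("or face ctr top",(214,118),.052),("bl face top",(321,184),.038),("toe tip",(234,97),.025),("knob",(415,104),.084),("heel",(431,105),.04),("fence start",(220,69),.035),("heelstop in",(441,125),.055),("lateral",(310,151),.03)):
    X=onz(c,*p,z);print(n,X.round(4),G(X))
E
```

```text
[[ 0.628   0.2285]
 [ 0.4585  0.2174]
 [ 0.4966 -0.1977]] 0.1698665482578724 0.4168313935724533
5.074669999317495 [0.56205171 0.01635589] [[0.3, 2.1], [0.5, -1.9], [-0.8, -0.2]]
or 401 179 208 78 159
bl 584 297 345 186 213
or tab top [0.567  0.1364 0.096 ] [0.0156 0.1191]
bl tab top [ 0.4806 -0.0219  0.096 ] [-0.0845 -0.0309]
or face ctr top [0.572  0.1212 0.052 ] [0.0192 0.1036]
bl face top [ 0.5002 -0.021   0.038 ] [-0.0649 -0.0317]
toe tip [0.6006 0.1028 0.025 ] [0.046  0.0827]
knob [ 0.6088 -0.1186  0.084 ] [ 0.0346 -0.1386]
heel [ 0.6135 -0.1506  0.04  ] [ 0.0365 -0.1708]
fence start [0.6309 0.1188 0.035 ] [0.0777 0.096 ]
heelstop in [ 0.5901 -0.163   0.055 ] [ 0.0121 -0.1811]
lateral [ 0.5419 -0.0021  0.03  ] [-0.0217 -0.0166]
```

```bash
python3 - <<'E'
from h import *
c=dict(np.load("w1.npz"));d=np.load("gauge.npz");R,t=d['R'],d['t']
G=lambda p,z:(R.T@(onz(c,*p,z)[:2]-t)).round(4)
print("toe slot",G((152,121.5),.01),G((176,121.5),.01),"width slot",G((321,155),.01),G((321,175),.01))
g=cv2.cvtColor(cv2.imread("pics/w1.png"),cv2.COLOR_BGR2GRAY)
print(g[110:133,160]);print(g[165,308:334])
E
```

```text
toe slot [0.0155 0.2003] [0.0157 0.1674] width slot [-0.0282 -0.0319] [-0.0561 -0.0321]
[201 200 202 200 197 165 101  74  72  76  73  71  74  75  74  84 146 197
 198 199 196 196 198]
[189 191 189 186 186 186 187 185 146  95  70  64  66  63  66  66  82 159
 184 187 186 185 188 184 184 182]
```

Slot positions show the gauge's origin lies 15.5/−17 mm from the plate centre, so everything is consistent: the tabs are on their slots, toe face ≈ y 0.122, tree ≈ 254 mm long. Now to the toe tab.

Request:
play_rows --series '[{"translation":[0.0218,-0.0353,0.028],"spin":0},{"translation":[0.0218,-0.0353,0.028],"spin":0},{"translation":[0.0218,-0.0353,0.028],"spin":0},{"translation":[0.0218,-0.0353,0.028],"spin":0},{"translation":[0,0,0.044],"spin":0}]' --jaw 0.1 --force 60

```text
time: 2.45
tool_pos: [0.5706, 0.1378, 0.2204]
tcp_rot: [-3.136, -0.144, -0.009]
wrist_force: [0.5, -0.8, -0.4]
width: 0.548
```

Request:
play_rows --series '[{"translation":[0,0,0.044],"spin":0},{"translation":[0,0,0.044],"spin":0},{"translation":[0,0,0],"spin":0},{"translation":[0,0,0],"spin":0}]'

```text
time: 2.85
tool_pos: [0.5668, 0.1339, 0.131]
tcp_rot: [3.138, 0.139, -0.004]
wrist_force: [-0.4, -0.4, 0.5]
width: 0.549
```

```bash
python3 - <<'E'
from h import *
s=bot.read_state(); c=cal("wrist"); im=bot.read_camera("wrist");cv2.imwrite("pics/w2.png",im)
np.savez("w2.npz",**c); p=s['tool_pos'];print(s['time'],p,s['tcp_rot'])
print("tab predicted",proj(c,(.567,.1364,.096)),"below tcp",proj(c,(p[0],p[1],.096)))
hsv=cv2.cvtColor(im,cv2.COLOR_BGR2HSV);m=cv2.inRange(hsv,(6,150,60),(16,255,255))
k,_,st,ce=cv2.connectedComponentsWithStats(m);print([(st[i],ce[i].round(0)) for i in range(1,k) if st[i,4]>300])
E
```

```text
2.85 [0.56676207 0.13389023 0.13101815] [ 3.1379283   0.13944029 -0.00398427]
tab predicted [309.14023595 274.49171846] below tcp [313.65199376 275.26387424]
[(array([ 410,    0,  230,   47, 6480], dtype=int32), array([512.,  17.])), (array([ 259,  172,   61,  142, 4254], dtype=int32), array([296., 246.]))]
```

View pics/w2.png

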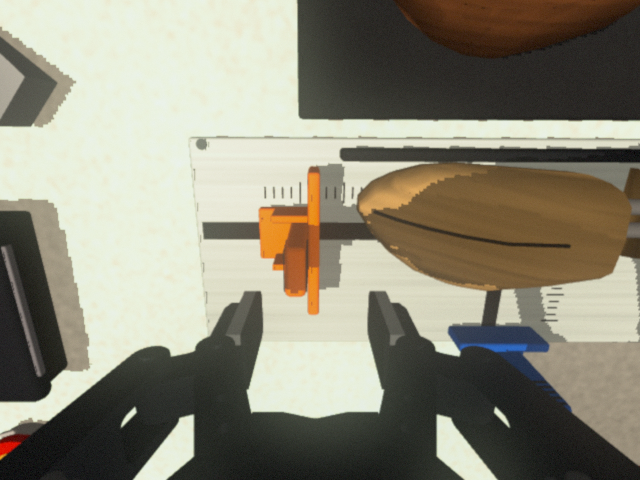

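The tab top shows at about (296,267), against a predicted (309,274), so I shift about 9 mm toward the toe and descend.

Request:
play_rows --series '[{"translation":[0.003,-0.009,0.01],"spin":0},{"translation":[0,0,0.03],"spin":0},{"translation":[0,0,0.031],"spin":0},{"translation":[0,0,0],"spin":0},{"translation":[0,0,0],"spin":0}]'

```text
time: 3.4
tool_pos: [0.5705, 0.1452, 0.0617]
tcp_rot: [-3.138, -0.143, -0.002]
wrist_force: [-0.1, 0.3, 0.5]
width: 0.55
```

Request:
play_rows --series '[{"translation":[0,0,0],"spin":0},{"translation":[0,0,0],"spin":0},{"translation":[0,0,0],"spin":0},{"translation":[0,0,0],"spin":0},{"translation":[0,0,0],"spin":0}]' --jaw -1 --force 50

```text
time: 3.9
tool_pos: [0.5714, 0.1451, 0.0627]
tcp_rot: [-3.138, -0.141, -0.006]
wrist_force: [-0.6, 0.2, 7.3]
width: 0.131
```

Request:
play_rows --series '[{"translation":[0,0,0],"spin":0},{"translation":[0,0,0],"spin":0}]'

```text
time: 4.1
tool_pos: [0.5714, 0.1452, 0.0627]
tcp_rot: [-3.137, -0.142, -0.006]
wrist_force: [-0.6, 0.7, 6.7]
width: 0.132
```

Gripped (opening ≈ 11 mm ≈ tab thickness). About 55 mm of travel is expected.

Request:
play_rows --series '[{"translation":[0,0,-0.002],"spin":0},{"translation":[0,0.008,0],"spin":0},{"translation":[0,0.008,0],"spin":0},{"translation":[0,0.008,0],"spin":0},{"translation":[0,0,0],"spin":0}]'

```text
time: 4.6
tool_pos: [0.5733, 0.1202, 0.0628]
tcp_rot: [3.138, 0.141, 0.005]
wrist_force: [6.0, -1.9, -4.1]
width: 0.133
```

Request:
play_rows --series '[{"translation":[0,0.004,0],"spin":0},{"translation":[0,0.004,0],"spin":0},{"translation":[0,0.004,0],"spin":0},{"translation":[0,0.004,0],"spin":0},{"translation":[0,0,0],"spin":0}]'

```text
time: 5.1
tool_pos: [0.5746, 0.1055, 0.0628]
tcp_rot: [-3.137, -0.141, -0.005]
wrist_force: [5.4, 2.7, -3.5]
width: 0.132
```

Request:
play_rows --series '[{"translation":[0.001,0.003,0],"spin":0},{"translation":[0,0.003,0],"spin":0},{"translation":[0,0,0],"spin":0}]'

```text
time: 5.4
tool_pos: [0.5751, 0.0999, 0.0628]
tcp_rot: [-3.137, -0.141, -0.001]
wrist_force: [1.0, 4.2, -0.9]
width: 0.129
```

Request:
play_rows --series '[{"translation":[0,0.003,0],"spin":0},{"translation":[0,0.002,0],"spin":0},{"translation":[0,0,0],"spin":0}]'

```text
time: 5.7
tool_pos: [0.5756, 0.0946, 0.0628]
tcp_rot: [-3.137, -0.142, -0.001]
wrist_force: [1.9, 5.1, -0.2]
width: 0.131
```

```bash
python3 - <<'E'
from h import *
s=bot.read_state(); c=cal("wrist"); im=bot.read_camera("wrist");cv2.imwrite("pics/w3.png",im)
np.savez("w3.npz",**c); print(s['time'],s['tool_pos'],s['wrist_force'])
E
```

```text
5.7 [0.57560071 0.0945971  0.06275513] [ 1.93210772  5.12236665 -0.18463792]
```

View pics/w3.png

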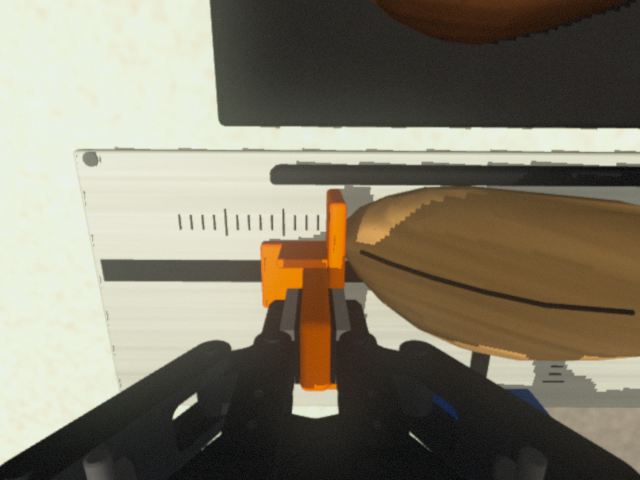

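The push plate is at the tree's toe (~(350,240)). I keep pushing in small steps until the force rises.

Request:
play_rows --series '[{"translation":[0,0.002,0],"spin":0},{"translation":[0,0.002,0],"spin":0},{"translation":[0,0,0],"spin":0}]'

```text
time: 6.05
tool_pos: [0.5759, 0.0908, 0.0628]
tcp_rot: [-3.137, -0.142, -0.001]
wrist_force: [1.2, 6.1, -0.0]
width: 0.135
```

Request:
play_rows --series '[{"translation":[0,0.002,0],"spin":0},{"translation":[0,0,0],"spin":0}]'

```text
time: 6.25
tool_pos: [0.5759, 0.0907, 0.0628]
tcp_rot: [-3.134, -0.141, -0.001]
wrist_force: [1.2, 13.3, 0.3]
width: 0.133
```

Request:
play_rows --series '[{"translation":[0,0.002,0],"spin":0},{"translation":[0,0,0],"spin":0}]'

```text
time: 6.45
tool_pos: [0.576, 0.0905, 0.0628]
tcp_rot: [-3.132, -0.14, -0.001]
wrist_force: [0.4, 18.4, 0.7]
width: 0.13
```

Force jumps with no motion at tab y ≈ 0.090 (expected 0.089), so the heel is home. Relax, release, and move over to the width tab.

Request:
play_rows --series '[{"translation":[0,-0.0035,0],"spin":0},{"translation":[0,0,0],"spin":0}]'

```text
time: 6.65
tool_pos: [0.5759, 0.0909, 0.0628]
tcp_rot: [-3.137, -0.143, -0.001]
wrist_force: [1.3, 7.2, 0.1]
width: 0.132
```

Request:
play_rows --series '[{"translation":[0,0,0],"spin":0},{"translation":[0,0,0],"spin":0},{"translation":[0,0,0],"spin":0}]' --jaw -0.3

```text
time: 6.95
tool_pos: [0.575, 0.0887, 0.062]
tcp_rot: [3.137, 0.143, -0.002]
wrist_force: [-0.5, 0.4, 1.4]
width: 0.353
```

Request:
play_rows --series '[{"translation":[0,0,-0.03],"spin":0},{"translation":[0,0,-0.03],"spin":0},{"translation":[0,0,-0.03],"spin":0},{"translation":[-0.02,0.02,0],"spin":0},{"translation":[-0.03,0.029,0],"spin":0}]'

```text
time: 7.45
tool_pos: [0.532, 0.036, 0.1544]
tcp_rot: [3.138, 0.146, 0.006]
wrist_force: [0.3, 0.1, -0.6]
width: 0.349
```

Request:
play_rows --series '[{"translation":[-0.03,0.03,0],"spin":0},{"translation":[-0.027,0.026,0],"spin":0},{"translation":[0,0,0],"spin":0},{"translation":[0,0,0],"spin":0},{"translation":[0,0,0],"spin":0}]' --jaw 0.6

```text
time: 7.95
tool_pos: [0.4793, -0.0246, 0.1527]
tcp_rot: [3.138, 0.142, 0.001]
wrist_force: [0.1, 0.6, -0.4]
width: 0.8
```

```bash
python3 - <<'E'
from h import *
s=bot.read_state(); c=cal("wrist"); im=bot.read_camera("wrist");cv2.imwrite("pics/w4.png",im)
np.savez("w4.npz",**c); p=s['tool_pos'];print(s['time'],p,s['tcp_rot'],s['wrist_force'])
print("tab predicted",proj(c,(.479,-.0231,.096)))
E
```

```text
7.95 [ 0.47929094 -0.02462544  0.15269714] [3.13834848e+00 1.42346092e-01 1.22430605e-03] [ 0.14780616  0.58869923 -0.42216763]
tab predicted [311.18989202 261.70553595]
```

View pics/w4.png

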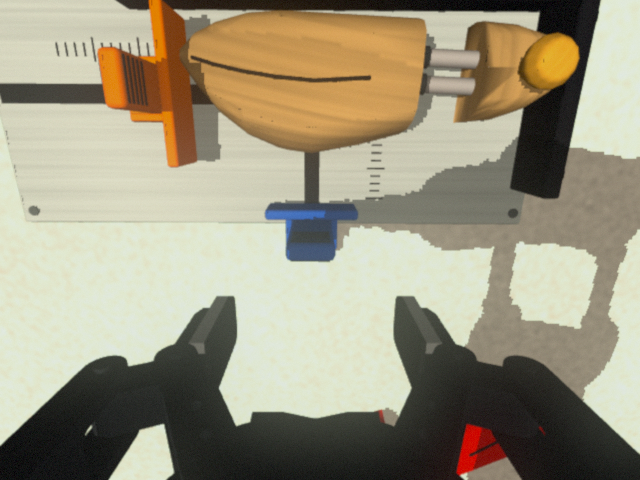

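The tree now stands nearly parallel, its heel at the stop and the toe slider touching. The blue tab top is at ~(311,253), about 5 mm further than predicted: shift +4 mm, descend, pinch.

Request:
play_rows --series '[{"translation":[0.004,-0.001,0.03],"spin":0},{"translation":[0,0,0.03],"spin":0},{"translation":[0,0,0.029],"spin":0},{"translation":[0,0,0],"spin":0},{"translation":[0,0,0],"spin":0}]'

```text
time: 8.5
tool_pos: [0.4826, -0.0228, 0.0632]
tcp_rot: [-3.138, -0.144, 0.003]
wrist_force: [0.5, -0.4, -0.1]
width: 0.799
```

Request:
play_rows --series '[{"translation":[0,0,0],"spin":0},{"translation":[0,0,0],"spin":0},{"translation":[0,0,0],"spin":0},{"translation":[0,0,0],"spin":0},{"translation":[0,0,0],"spin":0}]' --jaw -1 --force 70

```text
time: 9.0
tool_pos: [0.4841, -0.0215, 0.0657]
tcp_rot: [-3.135, -0.14, -0.005]
wrist_force: [-1.8, 8.6, 6.4]
width: 0.337
```

Request:
play_rows --series '[{"translation":[0.006,0,0],"spin":0},{"translation":[0.006,0,0],"spin":0},{"translation":[0.006,0,0],"spin":0},{"translation":[0,0,0],"spin":0}]'

```text
time: 9.4
tool_pos: [0.5026, -0.0199, 0.0657]
tcp_rot: [-3.136, -0.14, -0.006]
wrist_force: [-0.3, 8.2, 5.6]
width: 0.341
```

Request:
play_rows --series '[{"translation":[0.005,-0.0015,-0.002],"spin":0},{"translation":[0.005,0,0],"spin":0},{"translation":[0.004,0,0],"spin":0},{"translation":[0,0,0],"spin":0}]'

```text
time: 9.8
tool_pos: [0.5153, -0.0187, 0.0658]
tcp_rot: [-3.138, -0.142, -0.002]
wrist_force: [-0.9, 3.6, 0.4]
width: 0.338
```

Request:
play_rows --series '[{"translation":[0.003,0,0],"spin":0},{"translation":[0.003,0,0],"spin":0},{"translation":[0,0,0],"spin":0}]'

```text
time: 10.1
tool_pos: [0.5211, -0.0182, 0.0658]
tcp_rot: [-3.138, -0.142, -0.002]
wrist_force: [-1.0, 5.2, 1.9]
width: 0.337
```

Request:
play_rows --series '[{"translation":[0.003,0,0],"spin":0},{"translation":[0.002,0,0],"spin":0},{"translation":[0,0,0],"spin":0}]'

```text
time: 10.4
tool_pos: [0.525, -0.0179, 0.0657]
tcp_rot: [-3.138, -0.142, 0.002]
wrist_force: [-4.7, 3.1, 7.5]
width: 0.339
```

Request:
play_rows --series '[{"translation":[0.002,0,0],"spin":0},{"translation":[0,0,0],"spin":0}]'

```text
time: 10.6
tool_pos: [0.5269, -0.0177, 0.0658]
tcp_rot: [-3.138, -0.143, 0.002]
wrist_force: [-4.5, 3.9, 6.5]
width: 0.338
```

Request:
play_rows --series '[{"translation":[0.002,0,0],"spin":0},{"translation":[0,0,0],"spin":0}]'

```text
time: 10.8
tool_pos: [0.528, -0.0176, 0.0657]
tcp_rot: [-3.138, -0.143, 0.005]
wrist_force: [-7.4, 3.1, 10.3]
width: 0.335
```

Request:
play_rows --series '[{"translation":[0.002,0,0],"spin":0},{"translation":[0,0,0],"spin":0}]'

```text
time: 11.0
tool_pos: [0.5281, -0.0176, 0.0657]
tcp_rot: [-3.138, -0.143, 0.011]
wrist_force: [-13.3, 2.4, 14.6]
width: 0.334
```

Request:
play_rows --series '[{"translation":[0.002,0,0],"spin":0},{"translation":[0,0,0],"spin":0}]'

```text
time: 11.2
tool_pos: [0.5282, -0.0176, 0.0657]
tcp_rot: [3.138, 0.143, -0.017]
wrist_force: [-19.5, 1.8, 20.7]
width: 0.341
```

Request:
play_rows --series '[{"translation":[0.002,0,0],"spin":0},{"translation":[0,0,0],"spin":0}]'

```text
time: 11.4
tool_pos: [0.5284, -0.0176, 0.0657]
tcp_rot: [3.138, 0.143, -0.024]
wrist_force: [-24.8, 0.0, 26.0]
width: 0.337
```

```bash
python3 - <<'E'
from h import *
s=bot.read_state(); c=cal("wrist"); im=bot.read_camera("wrist");cv2.imwrite("pics/w5.png",im)
np.savez("w5.npz",**c); print(s['time'],s['tool_pos'],s['wrist_force'])
E
```

```text
11.4 [ 0.52836678 -0.01760579  0.06568527] [-24.82543048   0.03309088  26.00357065]
```

View pics/w5.png

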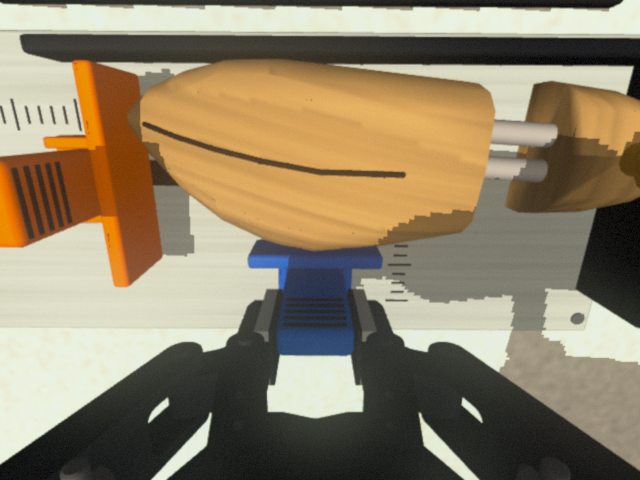

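Hard stop against the fence (25 N, tab x ≈ −0.052, expected −0.051). Relax, release, and lift for an overhead check.

Request:
play_rows --series '[{"translation":[-0.004,0,0],"spin":0},{"translation":[-0.003,0,0],"spin":0},{"translation":[0,0,0],"spin":0}]'

```text
time: 11.75
tool_pos: [0.5278, -0.0177, 0.0657]
tcp_rot: [-3.138, -0.142, 0.001]
wrist_force: [-4.0, 4.1, 6.2]
width: 0.339
```

Request:
play_rows --series '[{"translation":[0,0,0],"spin":0},{"translation":[0,0,0],"spin":0},{"translation":[0,0,0],"spin":0}]' --jaw 0.1

```text
time: 12.05
tool_pos: [0.5286, -0.0182, 0.0652]
tcp_rot: [3.138, 0.143, 0.001]
wrist_force: [-0.6, 0.0, 0.6]
width: 0.55
```

Request:
play_rows --series '[{"translation":[0,0,-0.03],"spin":0},{"translation":[0,0,-0.03],"spin":0},{"translation":[0,0,-0.03],"spin":0},{"translation":[0,0,-0.04],"spin":0},{"translation":[0,0,-0.04],"spin":0}]'

```text
time: 12.55
tool_pos: [0.528, -0.0181, 0.2363]
tcp_rot: [3.138, 0.142, -0.001]
wrist_force: [0.6, 0.1, 0.2]
width: 0.552
```

Request:
play_rows --series '[{"translation":[0,0,-0.02],"spin":0},{"translation":[0,0,0],"spin":0},{"translation":[0,0,0],"spin":0}]'

```text
time: 12.85
tool_pos: [0.5284, -0.018, 0.2552]
tcp_rot: [3.138, 0.142, 0.001]
wrist_force: [-0.6, -0.1, 0.4]
width: 0.552
```

```bash
python3 - <<'E'
from h import *
s=bot.read_state(); c=cal("wrist"); im=bot.read_camera("wrist");cv2.imwrite("pics/w6.png",im)
np.savez("w6.npz",**c); print(s['time'],s['tool_pos'],s['tcp_rot'],s['wrist_force'])
E
```

```text
12.85 [ 0.5283727  -0.01797584  0.25521393] [3.13792946e+00 1.42359591e-01 8.90505423e-04] [-0.61878765 -0.0561246   0.42798632]
```

View pics/w6.png

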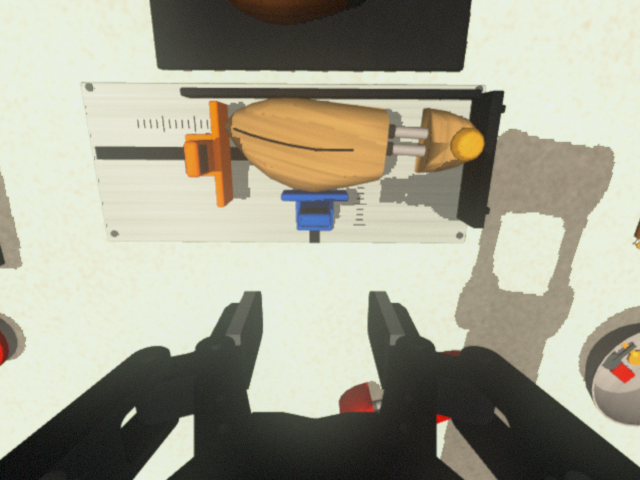

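The sliders touch the tree at the toe (~(232,120)) and outer side (~(315,190)); I need to check its yaw. I measure the tubes' direction against the fence numerically.

```bash
python3 - <<'E'
from h import *
d=np.load("gauge.npz");R=d['R'];t=d['t']+R@[.0155,-.017]
for n,(u0,u1,v0,v1) in(("w1",(358,388,92,128)),("w4",(432,466,40,100)),("w6",(394,424,118,162))):
    c=dict(np.load(n+".npz"));im=cv2.imread(f"pics/{n}.png");hsv=cv2.cvtColor(im,cv2.COLOR_BGR2HSV)[v0:v1,u0:u1]
    m=((hsv[...,1]<70)&(hsv[...,2]>130)).astype(np.uint8)
    if n=="w6": print("\n".join("".join(" #"[x] for x in r) for r in m))
    k,l,st,ce=cv2.connectedComponentsWithStats(m)
    G=lambda u,v,z:R.T@(onz(c,u,v,z)[:2]-t)
    for i in range(1,k):
        if st[i,4]<60: continue
        ys,xs=np.nonzero(l==i);P=np.array([G(x+u0,y+v0,.045) for x,y in zip(xs,ys)])
        vx,vy,x0,y0=cv2.fitLine(P.astype(np.float32),cv2.DIST_L2,0,.001,.001).ravel()
        print(n,st[i],"axis angle to gauge y (deg)",round(np.degrees(np.arctan(vx/vy)),2),"at",x0.round(4),y0.round(4))
c=dict(np.load("w6.npz"));G=lambda u,v,z:(R.T@(onz(c,u,v,z)[:2]-t)).round(4)
print("plate corners",G(82,83,.01),G(106,241,.01),G(466,242,.01))
print("knob",G(467,143,.084),"toe",G(232,120,.03),"toeface top",G(231,150,.052),"blue face top",G(315,191,.038),"ball medial",G(270,98,.03),"lateral",G(320,191,.03),"orange tab top",G(192,155,.096))
E
```

```text
w1 [  4   0  26  36 654] axis angle to gauge y (deg) -88.98 at 0.0152 -0.0823
w4 [  0   0  34  26 841] axis angle to gauge y (deg) 5.24 at 0.0226 -0.1032
w4 [  0  29  34  24 702] axis angle to gauge y (deg) 10.75 at 0.0056 -0.1045
w4 [ 0 55 25  5 99] axis angle to gauge y (deg) 1.85 at -0.0042 -0.1023
      ######################  
#     ######################  
####  ######################  
####  ######################  
#     ######################  
 #    ######################  
  ##  #####################   
       ####################   
      # ###################   
   ########################   
  ########################### 
  ############################
  ############################
 #############################
 #############################
 #############################
 #############################
 #############################
 #############################
   ###########################
     #########################
# #######################     
 # ######################     
  # #####################     
  ######################      
  #              #####
[... 203 characters left out ...]
######################
##############################
##############################
##############################
##############################
  ############################
  ####################     #  
# ####################        
######################        
  ####################        
  ###################         
 ####################         
w6 [   0    0   30   44 1075] axis angle to gauge y (deg) -87.72 at 0.0158 -0.1056
plate corners [0.0698 0.2221] [-0.0987  0.2271] [-0.0991 -0.1908]
knob [ 0.0141 -0.1464] toe [0.0339 0.0675] toeface top [0.0061 0.0654] blue face top [-0.0354 -0.0152] ball medial [0.0544 0.029 ] lateral [-0.0367 -0.0204] orange tab top [0.0042 0.0883]
```

```bash
python3 - <<'E'
import cv2
im=cv2.imread("pics/w6.png")[80:200,370:500]
cv2.imwrite("pics/w6c.png",cv2.resize(im,None,fx=5,fy=5,interpolation=cv2.INTER_CUBIC))
E
```

```text
(no output)
```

View pics/w6c.png

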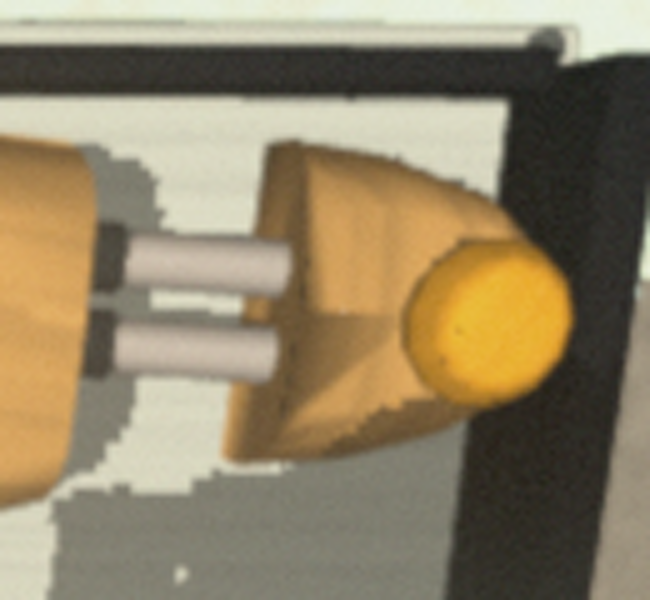

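Tubes are about 2° (0.035 rad) off the fence line, which is within 0.1 rad. I re-seat with a second toe push, since the width push may have shifted the heel.

Request:
play_rows --series '[{"translation":[0.019,-0.0347,0.02],"spin":0},{"translation":[0.019,-0.0347,0.03],"spin":0},{"translation":[0.019,-0.0346,0.03],"spin":0},{"translation":[0,0,0.03],"spin":0},{"translation":[0,0,0],"spin":0}]' --jaw -0.2

```text
time: 13.4
tool_pos: [0.5699, 0.0913, 0.1375]
tcp_rot: [3.137, 0.146, -0.023]
wrist_force: [-0.7, -0.1, -1.0]
width: 0.399
```

Request:
play_rows --series '[{"translation":[0,0,0],"spin":0},{"translation":[0,0,0],"spin":0}]'

```text
time: 13.6
tool_pos: [0.5761, 0.0904, 0.1464]
tcp_rot: [3.138, 0.141, 0.002]
wrist_force: [0.4, 0.4, 0.2]
width: 0.403
```

Right over the tab: down, pinch, push.

Request:
play_rows --series '[{"translation":[0,0,0.03],"spin":0},{"translation":[0,0,0.03],"spin":0},{"translation":[0,0,0.022],"spin":0},{"translation":[0,0,0],"spin":0},{"translation":[0,0,0],"spin":0}]'

```text
time: 14.1
tool_pos: [0.5766, 0.0905, 0.0651]
tcp_rot: [-3.138, -0.141, -0.003]
wrist_force: [0.2, 0.4, -0.2]
width: 0.398
```

Request:
play_rows --series '[{"translation":[0,0,0],"spin":0},{"translation":[0,0,0],"spin":0},{"translation":[0,0,0],"spin":0},{"translation":[0,0,0],"spin":0},{"translation":[0,0,0],"spin":0}]' --jaw -1 --force 40

```text
time: 14.6
tool_pos: [0.5776, 0.0912, 0.0661]
tcp_rot: [-3.138, -0.142, -0.007]
wrist_force: [-1.0, -0.4, 6.3]
width: 0.134
```

Request:
play_rows --series '[{"translation":[0,0.002,0],"spin":0},{"translation":[0,0,0],"spin":0}]'

```text
time: 14.8
tool_pos: [0.5776, 0.0909, 0.0661]
tcp_rot: [-3.135, -0.141, -0.007]
wrist_force: [-0.3, 5.7, 5.7]
width: 0.131
```

Request:
play_rows --series '[{"translation":[0,0.002,0],"spin":0},{"translation":[0,0,0],"spin":0}]'

```text
time: 15.0
tool_pos: [0.5776, 0.0907, 0.0661]
tcp_rot: [-3.133, -0.14, -0.007]
wrist_force: [-1.6, 11.9, 6.9]
width: 0.135
```

Request:
play_rows --series '[{"translation":[0,0.002,0],"spin":0},{"translation":[0,0,0],"spin":0}]'

```text
time: 15.2
tool_pos: [0.5776, 0.0905, 0.0662]
tcp_rot: [-3.13, -0.139, -0.007]
wrist_force: [-1.1, 18.0, 6.4]
width: 0.135
```

Already firm at the same place (0.0905, 18 N). Release, lift clear, final look.

Request:
play_rows --series '[{"translation":[0,-0.004,0],"spin":0},{"translation":[0,-0.001,0],"spin":0},{"translation":[0,0,0],"spin":0}]'

```text
time: 15.5
tool_pos: [0.5776, 0.0911, 0.0661]
tcp_rot: [-3.137, -0.143, -0.007]
wrist_force: [-0.1, 2.3, 6.2]
width: 0.131
```

Request:
play_rows --series '[{"translation":[0,0,0],"spin":0},{"translation":[0,0,0],"spin":0},{"translation":[0,0,0],"spin":0}]' --jaw -0.3

```text
time: 15.8
tool_pos: [0.5754, 0.0899, 0.0633]
tcp_rot: [3.138, 0.143, -0.0]
wrist_force: [0.3, -0.4, -0.5]
width: 0.348
```

Request:
play_rows --series '[{"translation":[0,0,-0.03],"spin":0},{"translation":[0,0,-0.03],"spin":0},{"translation":[0,0,-0.04],"spin":0},{"translation":[-0.02,0.03,-0.03],"spin":0},{"translation":[-0.02,0.03,-0.03],"spin":0}]'

```text
time: 16.3
tool_pos: [0.541, 0.0264, 0.2247]
tcp_rot: [3.138, 0.146, 0.001]
wrist_force: [0.9, -0.3, -0.8]
width: 0.351
```

Request:
play_rows --series '[{"translation":[-0.02,0.03,0],"spin":0},{"translation":[-0.01,0.02,0],"spin":0},{"translation":[0,0,0],"spin":0},{"translation":[0,0,0],"spin":0}]'

```text
time: 16.7
tool_pos: [0.5157, -0.0261, 0.2232]
tcp_rot: [-3.138, -0.14, 0.0]
wrist_force: [0.7, -0.1, -0.4]
width: 0.352
```

```bash
python3 - <<'E'
from h import *
s=bot.read_state(); c=cal("wrist"); im=bot.read_camera("wrist")
np.savez("w7.npz",**c); print(s['time'],s['tool_pos'],s['wrist_force'])
cv2.imwrite("pics/w7.png",im)
d=np.load("gauge.npz");R=d['R'];t=d['t']+R@[.0155,-.017]
for n,p in(("heelstop y-175 x0 z.01",(0,-.175,.01)),("heel top x0 z.055",(0,-.175,.055)),("face top",(0,.075,.052)),("fence foot",(.055,0,.01)),("fence foot2",(.055,-.17,.01))):
    print(n,proj(c,[*(R@p[:2]+t),p[2]]).round(1))
x0,y0,x1,y1=80,60,520,280
cv2.imwrite("pics/w7c.png",cv2.resize(im[y0:y1,x0:x1],None,fx=1.8,fy=1.8,interpolation=cv2.INTER_CUBIC))
E
```

```text
16.7 [ 0.5156783  -0.0260999   0.22320904] [ 0.72455046 -0.08445015 -0.36736134]
heelstop y-175 x0 z.01 [471.4 142.1]
heel top x0 z.055 [493.7 143.7]
face top [203.  143.4]
fence foot [291.6  80.7]
fence foot2 [473.9  80.9]
```

View pics/w7c.png

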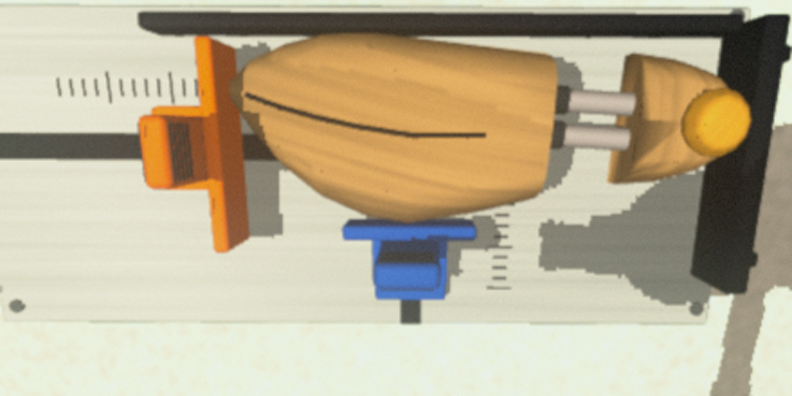

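The final view shows the toe at the orange face, the outer side on the blue face, the heel at the stop and the ball at the fence. The gripper is clear.

```bash
python3 -c "
from h import *
print(bot.finish_job(), bot.read_state()['time'])"
```

```text
the job is handed in; nothing more can be done
the job is handed in; nothing more can be done
```

The pale shoe tree is seated on the gauge with both sliders against it, and I handed the job in at about 17 s; the interface reported no verdict. I pinched the orange toe slider and pushed the tree home, then brought the blue width slider in, pressed the toe slider once more and moved the arm clear.

**Last checks**
- **Toe:** the slider stopped dead twice at the same place at about 18 N, with its tab at about y = 0.090 m. I expected 0.089 m for this 250 mm tree, so the heel is against the stop.
- **Width:** the slider stopped hard at about 25 N, with its tab at about x = −0.052 m. I expected −0.051 m.
- **Final picture:** the toe and outer side are touching their sliders, and the ball is at the fence. The steel tubes look about 2° (0.035 rad) off the fence line, inside the 0.1 rad limit.
- **Other things:** I did not go near the dark tree, the red look-alike or the loose items, but I did not measure their positions again at the end.

**Disagreements along the way**
- The scene and side cameras differed by about 10 mm on the plate corners, so I worked from the wrist camera.
- The gauge's origin is not at the plate's centre; I took it from the slider slots.
- My automatic measurement of the tube angle failed because it picked up the plate as well. I read the 2° from an enlarged crop instead.

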